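# Lay a tall bonsai pot on its side over the stop strip

### The job

Lay the tall celadon pot down on its side on the cork so that its drain hole can be reached: tip it over the low stop strip that its foot stands against, mouth towards the cork, and ease it all the way down with the fingertips so that it never falls or bumps. Do not pinch, lift or carry it, keep its foot at the strip, leave it lying square across the strip and still, and leave everything else on the table where it is.

Things in the scene. Friction and masses are not known exactly. Their poses are not given: they have to be found in the camera images.
- pot: Tall square cascade bonsai pot, plain grey-green (celadon) glaze, about 0.6 kg, loose, upright, empty. 155 mm tall, body 70 mm square, standing on four small feet flush with its corners; drain hole in the floor. Origin: centre of the underside. z: up to the mouth; x: level, away from the strip, so the -x side must end underneath; y: along the strip. Centre of mass about 80 mm up its axis.
- pot_mouth (a point): Centre of the pot's open mouth, level with the lip's top, 155 mm above the pot's origin; axes as the pot's. Mouth 58 mm square, about 140 mm deep. The square lip round it is 86 mm outside, 12 mm high, 14 mm thick, and stands 8 mm out from the body; the wall below is 6 mm thick, flush with the lip inside.
- pot_foot (a point): Middle of the pot's bottom edge on the strip side, 35 mm from its origin along -x; axes as the pot's. It stands about 1 mm from the strip, 12 mm above the table on a grippy grey rubber sheet that covers the board behind the strip. Tipped over the strip the pot balances at about 26 degrees; past that it falls by itself unless held back.
- board: Plywood potting board fixed to the table, 310 mm (x) by 260 mm (y), 9 mm thick. Across it runs a low black rubber stop strip, 22 mm wide, top 21 mm above the table. Origin: at table height under the middle of the strip's back face, where the pot's foot stands. x: level, from the strip to the standing pot (away from the robot); y: along the strip; z up. Strip at x = -22 to 0 mm.
- cork (a point): Middle of the top of the cork facing on the board, 13 mm above the table, 172 mm (x) by 252 mm (y), on the robot's side of the strip; axes as the board's. Laid down, the pot rests with its lip on the cork and its wall on the strip, its axis level and 56 mm above the table.
- mister: Steel plant mister with a brass pump button, standing beside the board: 82 mm across, 181 mm tall, small spout and a wire handle that reaches 62 mm from its axis. Loose. Origin: centre of its underside, z up.
- tub: Clear plastic tub with a white lid, 116 mm square and 75 mm tall, standing beside the board (tub and mister may have changed places). Loose. Origin: centre of its underside, z up.
- scoop: Orange plastic soil scoop lying beside the board, 225 mm long, 72 mm wide, 45 mm high. Loose. Origin: under its blade, handle along its -x.
- tweezers: Bamboo tray with two bamboo tweezers, 240 by 62 by 14 mm, lying beside the board. Loose. Origin: centre of its underside, long along its x.
There are look-alikes about, which are no part of the job. What is shaped like the pot but orange is not meant.

How it is judged:
At the end, for the whole second after the job is handed in: The pot lies still on its strip side, mouth over the cork: that side facing down within 7 degrees, its axis square across the strip within 8.5 degrees, its lip on the cork and its wall on the strip, its bottom edge between 15 mm in front of and 35 mm behind the strip's back face (angle between pot's own x axis and vertical below 0.12 rad and angle between the z axis of pot and the x axis of board, either way round below 0.15 rad and x of pot_mouth in the frame of board below -0.1 m and height (world z) of pot_mouth below 0.068 m and height (world z) of pot_foot below 0.03 m and x of pot_foot in the frame of board between -0.015 and 0.035 m and linear speed of pot below 0.02 m/s and angular speed of pot below 0.15 rad/s); the robot touches nothing.
It fails at once if the pot turns fast (over 3.5 rad/s): it was let fall or dropped instead of eased down (angular speed of pot above 3.5 rad/s).
It fails at once if the pot is lifted: its bottom edge at the strip rises over 40 mm above the table (resting over the strip it is at 21 mm) (height (world z) of pot_foot above 0.04 m).
It fails at once if the pot's foot is carried or pushed more than 50 mm from where it stood at the strip (distance of pot_foot from where it was at the start of the episode above 0.05 m).
It fails at once if the pot is pinched or pressed hard: over 25 N between fingers and pot (contact force between the fingers and pot above 25 N).
It fails at once if the mister, tub, scoop or tweezers tray is moved more than 25 mm (distance of any of mister, tub, scoop, tweezers from where it was at the start of the episode above 0.025 m).
It also fails if it takes over 45 s, if anything falls off the work surface, if the arm or the gripper's body presses on something with over 40 N, if the wrist force passes 120 N, or if a joint passes its speed limit or range.

### The arm

A 6-joint arm with a two-finger parallel gripper is mounted at the origin on the work surface. World frame = base frame: x ahead of the robot, y to its left, z up, the work surface at z = 0. Lengths are in m, angles in rad, forces in N, time in s.
With the tool pointing down it reaches from about 0.3 to 0.875 m from the base axis. Payload 6.4 kg.
Tool frame: the origin (TCP) lies where the fingers leave the gripper's body, on its centre line; the fingertips stand 73 mm ahead of it and the grasp point (between the pads) lies 54 mm ahead of it (ctrl.pinch_z is the distance from the TCP to the grasp point, in m); z points along the fingers, y is the direction in which the jaws open and shut (so a half turn about z gives the same grasp; the last joint's range is limited). The gripper opens to 85 mm and grips with 20 to 120 N. Pads are 22 mm wide; open, the fingers measure 114 mm over their backs; the gripper's body (76 mm by 85 mm) begins 54 mm behind the grasp point. The pads swing forward as they close: fully open they stand 13 mm farther back than shut.
Start: joints at [-1.437, 0.181, 1.607, -0, 1.354, -0.206], TCP at [0.192, -0.542, 0.304] pointing down, gripper open.
Joint ranges: [-2.99, 2.99], [-0.89, 2.07], [0.3, 2.58], [-1.14, 4.28], [0, 2.63], [-3.12, 3.12]. Speed limits (rad/s): [2.57, 2.57, 3.01, 3.14, 3.14, 3.14].

### API

Orientations are given as a unit quaternion [w, x, y, z].
In Python, from bench import ctrl, camera, camera_model gives the robot as it stands.
- The arm moves only by the tool arm_command, never from a script. Its argument "series" is a list of rows, each a list of 7 numbers: the shift along the tool's x, y, z in m, then the turn, a rotation vector about the tool's x, y, z in degrees, then the finger opening in m, from 0 to 0.0854. In form: [[tx, ty, tz, rx, ry, rz, gripper], ...]. A call has exactly 5 rows; each row is the pose to reach, as a shift and turn from the pose commanded when the call began, along the tool's axes at that moment; what a row does not reach only later rows make up. A row lasts 1/10 s, in which the tool goes at most 50 mm and 8.59 degrees, less where a joint would pass 70% of its speed; a pose out of reach is approached as far as the arm can. A call with a gripper value outside its range is refused whole. The fingers move at their own pace and stop on an object; the grip force is fixed at half the most. Time passes only in rows, so rows that repeat a pose let the fingers close, or fill a call up. It gives the time, the measured TCP pose, the force and the opening at its end, in the units of the state.
- ctrl.get_obs(): the state, without advancing time (a new reading comes with each control period).
- camera(name): name is "scene" or "top" or "wrist"; returns (picture, depth): 480x640x3 uint8, red, green, blue; 480x640 float32, m along the optical axis (not along the pixel's ray), 0 where there is no reading.
- camera_model(name): a dict with "K" (3x3 intrinsics, pixels), "distortion" ([k1, k2, p1, p2, k3] as OpenCV has them; the pictures are not rectified), "position" and "attitude" of the camera in the world. Camera axes: x right, y down, z forward; pixel columns grow to the right and rows downward; lengths in m; the calibration is good to about 2 mm. A picture is of the moment at which its call begins: read the wrist's pose just before it. camera_model takes no time and is no camera call; for the wrist camera it gives the pose at the moment of the call.
- ctrl.hand_in(): hands the job in, once; it reports no verdict.
The state is a dict: "time_s": time; "q": joint angles; "dq": joint speeds; "joint_efforts": joint torques, N m; "eef_pos": TCP position; "eef_rot": TCP orientation; "wrist_force": force on the tool from outside, world axes, zero at the start; "torque": the same for the moment, N m; "opening": opening from 0.0 (shut) to 1.0 (fully open).
Only numpy, scipy, OpenCV 4.12 (cv2) and the standard library are available. Lean on these libraries where they do the work, as an engineer would, in place of code of your own. Each camera call takes 0.05 s, during which the arm holds its last target. There are 200 camera calls.

## Working session

There is one attempt and no reset: what is moved stays moved. The work goes in short steps, Python scripts to look and compute and a tool call to move; the robot and the scene stay as the last step left them, time stands still between calls to the robot, and variables do not carry over. Pictures are saved under pics/ and viewed, about 8 in all and at most 12, crops included, and the job is handed in when it is done.

Besides the shell and the picture viewer there is one more tool, called after "Request:" by a JSON object that holds its "fn" and its "kwargs". arm_command: Moves the arm, as the interface text tells. Its arguments: {"type":"object","properties":{"series":{"type":"array","items":{"type":"array","items":{"type":"number"}}}},"required":["series"]}

```bash
ls; mkdir -p pics
cat > h.py <<'E'
import numpy as np, cv2
from scipy.spatial.transform import Rotation as R
from bench import ctrl, camera, camera_model
def rot(a):
    a=np.array(a); return a if a.shape==(3,3) else R.from_quat(a[[1,2,3,0]]).as_matrix()
def snap(n,f):
    m=camera_model(n); p,d=camera(n); cv2.imwrite(f'pics/{f}.png',p[...,::-1]); np.savez(f'pics/{f}.npz',p=p,d=d,K=m['K'],D=m['distortion'],t=m['position'],R=rot(m['attitude'])); return p,d,m
def cloud(f):
    z=np.load(f'pics/{f}.npz'); d=z['d']; v,u=np.mgrid[:480,:640]
    uv=cv2.undistortPoints(np.stack([u,v],-1).reshape(-1,1,2).astype(float),z['K'],z['D']).reshape(480,640,2)
    c=np.dstack([uv,np.ones((480,640))])*d[...,None]
    w=c@z['R'].T+z['t']; w[d==0]=np.nan
    return z['p'],w
E
python3 - <<'E'
from h import *
for n in('scene','top'):
    p,d,m=snap(n,n+'0'); print(n,m['position'],m['attitude'],m['K'][0][0])
print(ctrl.get_obs())
a=cv2.imread('pics/scene0.png');b=cv2.imread('pics/top0.png')
E
```

```text
pics
scene [ 1.21020446 -0.16010408  0.928354  ] [-0.2576073   0.73089816  0.59605653 -0.2101023 ] 535.5967273571013
top [ 0.43057005 -0.0414216   1.14627426] [-0.05879605  0.70739673 -0.70317293  0.04099664] 564.2937310382114
{'time_s': 0.1, 'q': array([-1.43731294e+00,  1.81455937e-01,  1.60790162e+00,  1.13456574e-05,
        1.35379818e+00, -2.06317783e-01]), 'dq': array([ 0.000631  , -0.00362988, -0.00199422,  0.00039582, -0.00156342,
       -0.00118443]), 'joint_efforts': array([ 4.62827302e-04, -4.45880842e+01, -3.52239168e+01, -1.84001301e-04,
        4.16328083e-03,  6.06330474e-06]), 'eef_pos': array([ 0.19160512, -0.54173395,  0.30308332]), 'eef_rot': array([-7.80820605e-04,  9.85601488e-01,  1.69083107e-01,  3.39903848e-05]), 'wrist_force': array([ 0.89572856, -0.16539606,  0.17016093]), 'torque': array([-0.02568939, -0.01569124,  0.01666239]), 'opening': 0.9990730676005888}
```

View pics/scene0.png

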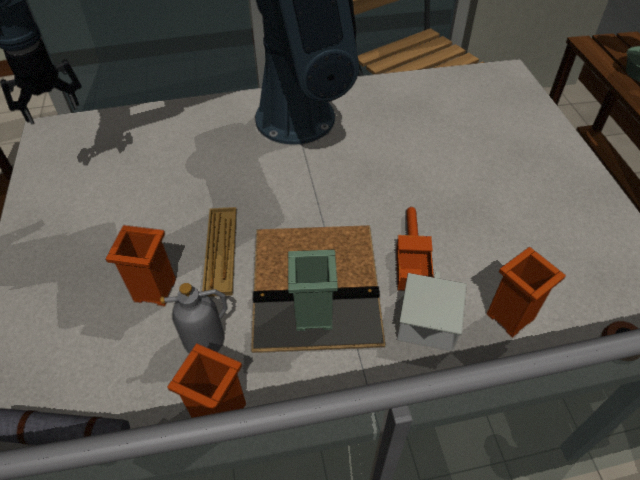

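View pics/top0.png

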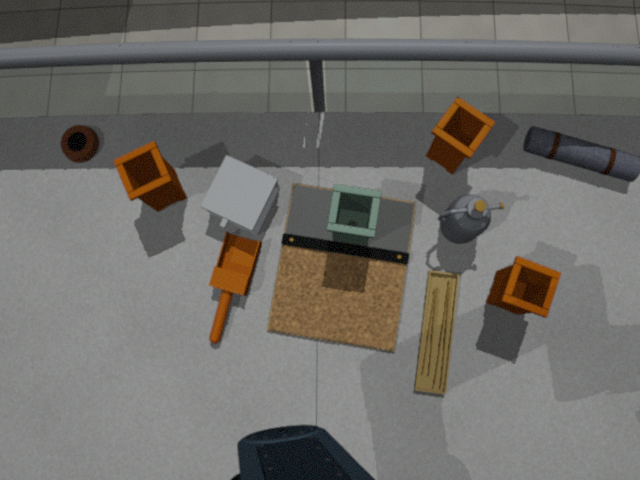

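The celadon pot is the only grey-green one, at top (354,211) and scene (312,275). The three same-shaped pots at top (145,175), (463,128) and (530,288) are orange, so they are look-alikes. I'll measure it now and make the confirming crop.

Run:
```python
from h import *
p,w=cloud('top0')
hsv=cv2.cvtColor(p,cv2.COLOR_RGB2HSV)
def st(n,m):
    P=w[m]; P=P[~np.isnan(P[:,0])]; print(n,len(P),'min',np.percentile(P,2,0).round(3),'max',np.percentile(P,98,0).round(3),'med',np.median(P,0).round(3)); return P
box=np.zeros((480,640),bool); box[175:250,315:395]=1
g=(hsv[...,0]>40)&(hsv[...,0]<95)&(hsv[...,1]>30)&box
top=g&(abs(w[...,2]-.167)<.008)
P=st('lip',top)
r=cv2.minAreaRect((P[:,:2]*1000).astype(np.float32)); print(r, cv2.boxPoints(r).round(0).tolist())
# strip: black
V=hsv[...,2]
bx=np.zeros_like(box); bx[225:270,270:415]=1
s=bx&(V<45)&(abs(w[...,2]-.021)<.008)
P=st('strip',s); r=cv2.minAreaRect((P[:,:2]*1000).astype(np.float32)); print(r,cv2.boxPoints(r).round(0).tolist())
# cork
bx[:]=0; bx[225:360,260:420]=1
c=bx&(hsv[...,0]<20)&(hsv[...,1]>80)&(abs(w[...,2]-.013)<.008)
P=st('cork',c); r=cv2.minAreaRect((P[:,:2]*1000).astype(np.float32)); print(r,cv2.boxPoints(r).round(0).tolist())
for n,(x0,x1,y0,y1) in dict(rail=(250,400,40,65),mister=(435,515,190,250),tub=(200,280,155,230),tweez=(410,465,265,400),orange1=(425,500,95,175)).items():
    m=np.zeros_like(box); m[y0:y1,x0:x1]=1; m&=w[...,2]>(.008); st(n,m)
cv2.imwrite('pics/c1.png',cv2.resize(p[170:280,270:430,::-1],None,fx=4,fy=4))
```

```text
lip 1259 min [ 0.601 -0.113  0.162] max [ 0.689 -0.026  0.171] med [ 0.643 -0.07   0.167]
((645.9617309570312, -69.74543762207031), (85.92329406738281, 85.85013580322266), 81.00218200683594) [[597.0, -105.0], [682.0, -119.0], [695.0, -34.0], [610.0, -21.0]]
strip 1361 min [ 0.574 -0.176  0.015] max [0.624 0.066 0.026] med [ 0.6   -0.056  0.021]
((619.3499145507812, -58.34129333496094), (255.6248779296875, 61.97060775756836), 81.02700805664062) [[569.0, -180.0], [630.0, -189.0], [670.0, 63.0], [609.0, 73.0]]
cork 11132 min [ 0.412 -0.164  0.008] max [0.593 0.083 0.018] med [ 0.501 -0.041  0.013]
((503.9383544921875, -43.238037109375), (332.6671142578125, 227.19627380371094), 86.78120422363281) [[381.0, -203.0], [608.0, -216.0], [627.0, 116.0], [400.0, 129.0]]
rail 3713 min [ 0.905 -0.143  0.174] max [0.934 0.11  0.243] med [ 0.918 -0.018  0.236]
mister 2009 min [ 0.612 -0.326  0.018] max [ 0.684 -0.236  0.181] med [ 0.642 -0.278  0.125]
tub 3738 min [0.638 0.087 0.02 ] max [0.764 0.216 0.079] med [0.698 0.15  0.075]
tweez 1511 min [ 0.317 -0.281  0.008] max [ 0.551 -0.199  0.019] med [ 0.431 -0.239  0.014]
orange1 3347 min [ 0.759 -0.363  0.011] max [ 0.921 -0.225  0.158] med [ 0.82  -0.274  0.108]
```

View pics/c1.png

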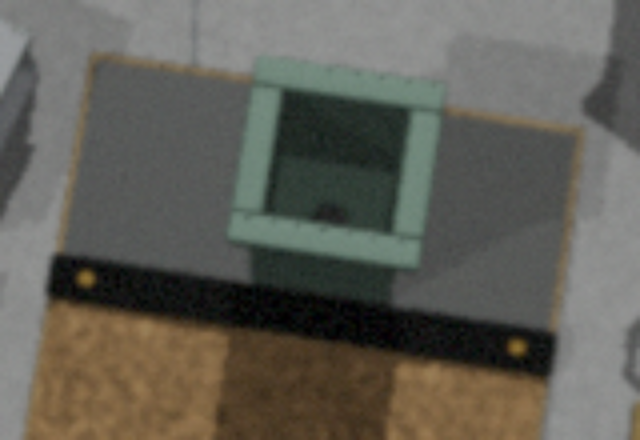

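The crop confirms it: a celadon square lip with an open mouth and drain hole, standing behind the black strip with the cork in front. The lip measures 86 x 86 mm at z = 0.167, centred at (0.646, -0.070), and the board's x axis is at -9°. All of this matches the description.

The plan is to straddle the far lip wall loosely, with one finger inside the mouth to hold back and one outside to push, and then follow the tipping arc.

```bash
cat >> h.py <<'E'
YAW=np.radians(-9.0); U=np.array([np.cos(YAW),np.sin(YAW),0]); ZZ=np.array([0,0,1.])
def tool(phi,u=U):
    f=np.radians(phi); z=np.sin(f)*u-np.cos(f)*ZZ; y=np.cos(f)*u+np.sin(f)*ZZ
    return np.c_[np.cross(y,z),y,z]
def row(pos,phi,base=None,grip=.035):
    o=ctrl.get_obs(); p0,R0=(o['eef_pos'],rot(o['eef_rot'])) if base is None else base
    t=R0.T@(np.array(pos)-p0); r=np.degrees(R.from_matrix(R0.T@tool(phi)).as_rotvec())
    return [*t.round(4).tolist(),*r.round(1).tolist(),grip]
E
python3 - <<'E'
from h import *
print(row([.6816,-.0756,.30],0))
E
```

```text
[0.6173, -0.2762, 0.0037, -0.1, -0.1, -61.5, 0.035]
```

Request:
{"fn": "arm_command", "kwargs": {"series": [[0.617,-0.276,0.004,0,0,-61.5,0.035],[0.617,-0.276,0.004,0,0,-61.5,0.035],[0.617,-0.276,0.004,0,0,-61.5,0.035],[0.617,-0.276,0.004,0,0,-61.5,0.035],[0.617,-0.276,0.004,0,0,-61.5,0.035]]}}

```text
time_s: 0.6
eef_pos: [0.3737, -0.3681, 0.3021]
eef_rot: [-0.0, 0.854, 0.521, 0.0]
wrist_force: [1.2, -0.3, -0.2]
opening: 0.413
```

Run:
```python
from h import *
o=ctrl.get_obs();print(o['q'],o['eef_pos'],o['eef_rot']);print(row([.6816,-.0756,.30],0))
```

```text
[-1.00431586e+00  6.96522597e-02  1.73443620e+00  3.96043348e-05
  1.33792887e+00 -5.29022346e-01] [ 0.37374452 -0.36811426  0.30211065] [-2.12661369e-04  8.53700039e-01  5.20765013e-01  1.52866759e-05]
[0.401, 0.1399, 0.0022, -0.0, -0.0, -18.2, 0.035]
```

Request:
{"fn": "arm_command", "kwargs": {"series": [[0.401,0.14,0.002,0,0,-18.2,0.035],[0.401,0.14,0.002,0,0,-18.2,0.035],[0.401,0.14,0.002,0,0,-18.2,0.035],[0.401,0.14,0.002,0,0,-18.2,0.035],[0.401,0.14,0.002,0,0,-18.2,0.035]]}}

```text
time_s: 1.1
eef_pos: [0.5561, -0.1969, 0.3009]
eef_rot: [-0.0, 0.762, 0.647, -0.0]
wrist_force: [0.3, -0.2, 0.0]
opening: 0.408
```

Run:
```python
from h import *
o=ctrl.get_obs();print(o['q'],o['eef_pos'],o['eef_rot']);print(row([.6816,-.0756,.30],0))
```

```text
[-5.41226294e-01  2.16498827e-01  1.57110080e+00 -1.05657242e-04
  1.35443554e+00 -3.77971612e-01] [ 0.55613983 -0.19688026  0.30089852] [-1.93104905e-04  7.62400159e-01  6.47105823e-01 -1.19697400e-04]
[0.1401, 0.1041, 0.0009, -0.0, -0.0, -0.4, 0.035]
```

Request:
{"fn": "arm_command", "kwargs": {"series": [[0.14,0.104,0.0,0,0,-0.4,0.035],[0.14,0.104,0.0,0,0,-0.4,0.035],[0.14,0.104,0.0,0,0,-0.4,0.035],[0.14,0.104,0.0,0,0,-0.4,0.035],[0.14,0.104,0.0,0,0,-0.4,0.035]]}}

```text
time_s: 1.6
eef_pos: [0.6819, -0.0742, 0.3]
eef_rot: [-0.001, 0.759, 0.651, 0.0]
wrist_force: [-1.0, 0.9, -0.4]
opening: 0.408
```

Run:
```python
from h import *
o=ctrl.get_obs();print(o['q'],o['eef_pos'],o['eef_rot'])
p,d,m=snap('wrist','w1'); print(m['position'])
snap('scene','s1'); snap('top','t1')
a,w=cloud('w1'); hsv=cv2.cvtColor(a,cv2.COLOR_RGB2HSV)
# wall far lip
g=(hsv[...,0]>40)&(hsv[...,0]<95)&(hsv[...,1]>30)&(abs(w[...,2]-.167)<.006)
P=w[g]; print(len(P)); r=cv2.minAreaRect((P[:,:2]*1000).astype(np.float32)); print(r, np.median(P,0))
cv2.imwrite('pics/c2.png',np.hstack([cv2.resize(a,(400,300)),cv2.resize(cv2.imread('pics/s1.png')[180:360,200:440,::-1],(400,300))])[...,::-1])
```

```text
[-2.81292498e-01  4.26931706e-01  1.30297800e+00  8.42391784e-04
  1.41272504e+00 -1.29302459e-01] [ 0.68185041 -0.07419103  0.3000288 ] [-6.63771940e-04  7.58793951e-01  6.51330405e-01  6.22798121e-05]
[0.69248307 0.00109755 0.37042034]
8653
((645.388427734375, -68.10140991210938), (85.93409729003906, 85.66818237304688), 81.00819396972656) [ 0.65141069 -0.05550659  0.16710208]
```

View pics/c2.png

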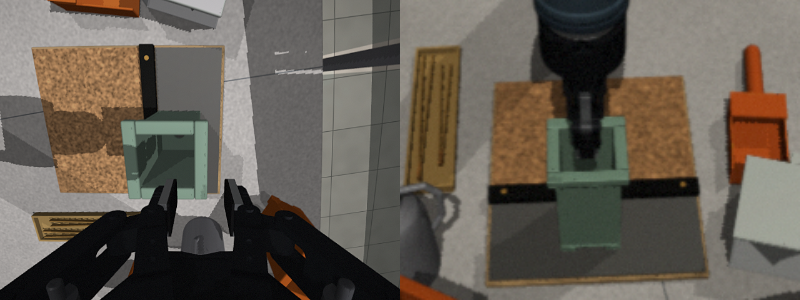

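Wrist view: the fingers straddle the far lip wall, in the middle of its width. The wrist camera puts the lip centre at (0.645, -0.068), within 2 mm of the top view, with the same yaw. Next I descend.

Request:
{"fn": "arm_command", "kwargs": {"series": [[0,0,0.03,0,0,0,0.035],[0,0,0.055,0,0,0,0.035],[0,0,0.075,0,0,0,0.035],[0,0,0.085,0,0,0,0.035],[0,0,0.085,0,0,0,0.035]]}}

```text
time_s: 2.25
eef_pos: [0.679, -0.0784, 0.2146]
eef_rot: [-0.001, 0.761, 0.649, -0.001]
wrist_force: [-0.7, -0.4, -0.5]
opening: 0.412
```

Run:
```python
from h import *
o=ctrl.get_obs();print(o['q'],o['eef_pos'],o['eef_rot'],o['wrist_force'])
from scipy.optimize import least_squares
Q=np.array([[-1.43731294e+00,  1.81455937e-01,  1.60790162,0,1.35379818],[-1.00431586e+00 , 6.96522597e-02 , 1.73443620e+00,0,1.33792887],[-5.41226294e-01 , 2.16498827e-01 , 1.57110080e+00,0,1.35443554],[-2.81292498e-01 , 4.26931706e-01,  1.30297800e+00,0,1.41272504],list(o['q'][:5])])
X=np.array([[0.19160512, -0.54173395,  0.30308332],[0.37374452, -0.36811426 , 0.30211065],[0.55613983, -0.19688026 , 0.30089852],[0.68185041, -0.07419103,  0.3000288],list(o['eef_pos'])])
rho=np.sqrt((X[:,:2]**2).sum(1)-.118**2)
def f(v):
    h,L1,L2,b,r0=v
    a=Q[:,1];c=a+Q[:,2]+b
    return np.r_[r0+L1*np.sin(a)+L2*np.sin(c)-rho, h+L1*np.cos(a)+L2*np.cos(c)-X[:,2]]
s=least_squares(f,[.1,.45,.45,0,0]); print(s.x,abs(s.fun).max())
# candidate path
P0=np.array([.6457,-.069])-.035*U[:2]; 
snap('scene','s2')
cv2.imwrite('pics/c3.png',cv2.resize(cv2.imread('pics/s2.png')[200:370,220:420],None,fx=3,fy=3))
```

```text
[-2.88137319e-01  4.99010585e-01  1.37941991e+00 -1.53423820e-04
  1.26648612e+00 -1.30134806e-01] [ 0.6790468  -0.078432    0.21458668] [-0.00135372  0.76068951  0.64911378 -0.00096694] [-0.66244576 -0.38807066 -0.549919  ]
[ 7.15577544e-02  4.37322184e-01  5.23220643e-01  1.70872235e-01
 -4.22032227e-04] 0.00016833257524095924
```

View pics/c3.png

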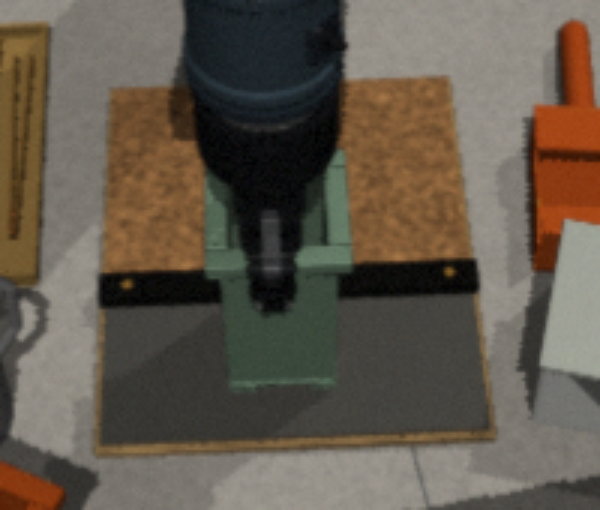

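The scene view shows the straddle is right, with one finger inside the far wall and one outside, and no force on the wrist. Next I work out which tool tilts the arm can reach along the arc.

```bash
cat > kin.py <<'E'
from h import *
L1,L2,B=.4373,.5232,.1709
PIV=np.array([.6457,-.069,0])-.035*U; PIV[2]=.021   # strip top back edge (pot at ~1mm off)
def wallpt(th,X=71.,Z=146.):
    t=np.radians(th); return PIV+U*(X*np.cos(t)-Z*np.sin(t))/1e3+ZZ*(X*np.sin(t)+Z*np.cos(t))/1e3
def ik(tcp,phi,h):
    L3=h-.0716; rho=np.sqrt(tcp[0]**2+tcp[1]**2-.118**2); f=np.radians(phi)
    wr=rho-L3*np.sin(f); wz=tcp[2]+L3*np.cos(f)-h
    d=np.hypot(wr,wz); c=(d*d-L1**2-L2**2)/(2*L1*L2)
    if abs(c)>1: return None
    e=np.arccos(c); q3=e-B; a=np.arctan2(wr,wz); q2=a-np.arctan2(L2*np.sin(e),L1+L2*np.cos(e))
    q5=np.pi-f-q2-q3
    ok=-.85<q2<2 and .33<q3<2.55 and 0.03<q5<2.6
    return ok,np.round([q2,q3,q5],2)
E
python3 - <<'E'
from kin import *
for h in(.25,.3,.35,.4):
    print('h',h)
    for th in(30,60,75,90):
        out=[]
        for phi in range(0,91,10):
            a=tool(phi)[:,2]; t=wallpt(th)-.055*a; r=ik(t,phi,h); out.append('%d:%s%s'%(phi,'Y' if r and r[0] else 'n', '' if not r or phi not in(40,60,80) else r[1].tolist()))
        print(th,*out)
E
```

```text
h 0.25
30 0:Y 10:Y 20:Y 30:Y 40:Y[0.07, 2.0, 0.37] 50:Y 60:n[0.08, 2.15, -0.14] 70:n 80:n[0.23, 2.22, -0.7] 90:n
60 0:Y 10:Y 20:Y 30:Y 40:Y[-0.06, 2.2, 0.31] 50:Y 60:n[-0.03, 2.34, -0.22] 70:n 80:n[0.18, 2.4, -0.84] 90:n
75 0:Y 10:Y 20:Y 30:Y 40:Y[-0.08, 2.29, 0.23] 50:n 60:n[-0.01, 2.42, -0.32] 70:n 80:n[0.25, 2.45, -0.96] 90:n
90 0:Y 10:Y 20:Y 30:Y 40:Y[-0.03, 2.35, 0.12] 50:n 60:n[0.08, 2.47, -0.45] 70:n 80:n[0.4, 2.47, -1.13] 90:n
h 0.3
30 0:Y 10:Y 20:Y 30:Y 40:Y[0.02, 2.08, 0.34] 50:Y 60:n[0.05, 2.26, -0.21] 70:n 80:n[0.28, 2.32, -0.86] 90:n
60 0:Y 10:Y 20:Y 30:Y 40:Y[-0.12, 2.28, 0.28] 50:n 60:n[-0.05, 2.44, -0.3] 70:n 80:n[0.3, 2.48, -1.03] 90:n
75 0:Y 10:Y 20:Y 30:Y 40:Y[-0.13, 2.37, 0.2] 50:n 60:n[-0.01, 2.51, -0.41] 70:n 80:n[0.42, 2.52, -1.19] 90:n
90 0:Y 10:Y 20:Y 30:Y 40:Y[-0.07, 2.43, 0.09] 50:n 60:n[0.12, 2.55, -0.58] 70:n 80:n[0.61, 2.51, -1.37] 90:n
h 0.35
30 0:Y 10:Y 20:Y 30:Y 40:Y[-0.03, 2.16, 0.31] 50:n 60:n[0.03, 2.36, -0.3] 70:n 80:n[0.39, 2.4, -1.04] 90:n
60 0:Y 10:Y 20:Y 30:Y 40:Y[-0.17, 2.36, 0.26] 50:n 60:n[-0.05, 2.54, -0.4] 70:n 80:n[0.49, 2.53, -1.27] 90:n
75 0:Y 10:Y 20:Y 30:Y 40:Y[-0.18, 2.44, 0.18] 50:n 60:n[0.03, 2.6, -0.54] 70:n 80:n[0.67, 2.54, -1.46] 90:n
90 0:Y 10:Y 20:Y 30:Y 40:Y[-0.11, 2.5, 0.05] 50:n 60:n[0.22, 2.62, -0.74] 70:n 80:n[0.89, 2.51, -1.65] 90:n
h 0.4
30 0:Y 10:Y 20:Y 30:Y 40:Y[-0.08, 2.24, 0.29] 50:n 60:n[0.03, 2.45, -0.39] 70:n 80:n[0.55, 2.45, -1.26] 90:n
60 0:Y 10:Y 20:Y 30:Y 40:Y[-0.23, 2.43, 0.24] 50:n 60:n[-0.01, 2.63, -0.52] 70:n 80:n[0.76, 2.54, -1.56] 90:n
75 0:Y 10:Y 20:Y 30:Y 40:Y[-0.24, 2.52, 0.16] 50:n 60:n[0.12, 2.67, -0.7] 70:n 80:n[0.97, 2.52, -1.75] 90:n
90 0:Y 10:Y 20:Y 30:Y 40:n[-0.15, 2.58, 0.02] 50:n 60:n[0.39, 2.67, -0.96] 70:n 80:n[1.19, 2.47, -1.91] 90:n
```

The tool tilt is limited to about 40° because q5 must stay at or above 0. So the tool will follow the pot up to about 38° and then hold that tilt. After that the inner finger alone supports the lip's inner edge, while the jaws open wider and the finger slides slowly outward. Next I write a path planner and a pot-tilt estimator.

```bash
cat > pl.py <<'E'
from kin import *
import sys,json
V=np.cross(ZZ,U)   # along strip
S='cmd.json'
def getcmd():
    c=json.load(open(S)); return np.array(c['p']),np.array(c['R'])
def setcmd(p,Rm): json.dump(dict(p=list(map(float,p)),R=np.array(Rm).tolist()),open(S,'w'))
def applied(last):           # last row actually sent
    p,Rm=getcmd(); setcmd(p+Rm@np.array(last[:3]), Rm@R.from_rotvec(np.radians(last[3:6])).as_matrix())
def tip(g): return .073-.013*g/.085   # TCP to fingertip
def tcp_inner(C,phi,g,d):     # inner pad face on point C, tip d beyond C
    T=tool(phi); return C+g/2*T[:,1]-(tip(g)-d)*T[:,2]
def rows(poses):
    b=getcmd(); out=[]
    for p,phi,g in poses: out.append(row(p,phi,b,g))
    for r in out: print([round(x,4) for x in r[:3]]+r[3:])
    return out
def est(guess,f='e'):
    o=ctrl.get_obs(); snap('scene',f); p,w=cloud(f); hsv=cv2.cvtColor(p,cv2.COLOR_RGB2HSV)
    m=(hsv[...,0]>40)&(hsv[...,0]<95)&(hsv[...,1]>30)&~np.isnan(w[...,0]); 
    q=w[m]-PIV; a=np.c_[q@U,q[:,2],q@V]; a=a[(abs(a[:,2])<.06)&(np.hypot(a[:,0],a[:,1])<.22)]
    th=guess; best=None
    for g in range(int(guess)-14,int(guess)+15):
        t=np.radians(g); 
        for off in np.arange(.05,.085,.001):
            n=(abs(a[:,0]*np.cos(t)+a[:,1]*np.sin(t)-off)<.002).sum()
            if best is None or n>best[0]: best=(n,g,off)
    n,g,off=best; t=np.radians(g)
    k=a[abs(a[:,0]*np.cos(t)+a[:,1]*np.sin(t)-off)<.004]
    A=np.c_[k,]; c=A.mean(0); N=np.linalg.svd(A-c,full_matrices=False)[2][2]; N*=np.sign(N[0]*np.cos(t)+N[1]*np.sin(t))
    th=np.degrees(np.arctan2(N[1],N[0])); t=np.radians(th)
    ax=-a[:,0]*np.sin(t)+a[:,1]*np.cos(t)
    kax=-k[:,0]*np.sin(t)+k[:,1]*np.cos(t)
    pc,Rc=getcmd()
    print('t %.2f theta %.1f off %.1fmm yaw(N) %.1f n %d  axis range face %.1f..%.1f all top %.1f lat %.1f | F %s q2q3q5 %s err %s'%(o['time_s'],th,c[0]*1e3*np.cos(t)+c[1]*1e3*np.sin(t),np.degrees(N[2]),len(k),*(np.percentile(kax,[1,99])*1e3),np.percentile(ax,99.5)*1e3,np.median(a[:,2])*1e3,o['wrist_force'].round(1),o['q'][[1,2,4]].round(2),((o['eef_pos']-pc)*1e3).round(1)))
    return th
E
python3 - <<'E'
from pl import *
o=ctrl.get_obs(); setcmd(o['eef_pos'],rot(o['eef_rot']))
est(0)
# narrow & centre
C=wallpt(0)+0; g=.022
rows([(C-(tip(g)-.022)*tool(0)[:,2],0,g)]*1)
# then push: TCP keeps wall centre at d=22 while following arc, lead 4mm (outer pad touching)
E
```

```text
t 2.30 theta -0.1 off 70.8mm yaw(N) 0.1 n 1340  axis range face -6.6..147.9 all top 191.5 lat 7.2 | F [-0.1 -0.5  0.4] q2q3q5 [0.5  1.38 1.27] err [0. 0. 0.]
[0.0039, 0.0007, 0.0016, -0.0, -0.0, -0.0, 0.022]
```

Request:
{"fn": "arm_command", "kwargs": {"series": [[0.004,0.001,0.002,0,0,0,0.035],[0.004,0.001,0.002,0,0,0,0.026],[0.004,0.001,0.002,0,0,0,0.022],[0.004,0.001,0.002,0,0,0,0.022],[0.004,0.001,0.002,0,0,0,0.022]]}}

```text
time_s: 2.85
eef_pos: [0.6821, -0.0736, 0.2144]
eef_rot: [0.0, 0.76, 0.65, 0.0]
wrist_force: [0.6, 1.2, -0.4]
opening: 0.263
```

```bash
cat >> pl.py <<'E'
def mid(th,phi,g=.022,d=.022,lead=0):   # TCP with wall centre between pads; lead (m) towards the robot
    T=tool(phi); return (wallpt(th)-(tip(g)-d)*T[:,2]-lead*T[:,1],phi,g)
E
python3 - <<'E'
from pl import *
applied([0.004, 0.001, 0.002, 0, 0, 0])
est(0); print(ctrl.get_obs()['opening']*.0854)
rows([mid(t,t,lead=l) for t,l in((0,.002),(1,.004),(3,.004),(5,.004),(7,.004))])
E
```

```text
t 2.85 theta -0.0 off 70.9mm yaw(N) 0.2 n 1367  axis range face -6.7..147.5 all top 191.4 lat -3.2 | F [ 0.6  1.2 -0.4] q2q3q5 [0.5  1.37 1.26] err [0.6 1.  0.2]
0.022169910975112006
[-0.0001, -0.0023, -0.0004, -0.0, -0.0, -0.0, 0.022]
[-0.0001, -0.0077, -0.0016, -1.0, -0.0, -0.0, 0.022]
[-0.0001, -0.0145, -0.0037, -3.0, 0.0, -0.0, 0.022]
[-0.0001, -0.0214, -0.0055, -5.0, 0.0, -0.0, 0.022]
[-0.0001, -0.0284, -0.0071, -7.0, 0.0, -0.0, 0.022]
```

Request:
{"fn": "arm_command", "kwargs": {"series": [[0,-0.002,0,0,0,0,0.022],[0,-0.008,-0.0015,-1,0,0,0.022],[0,-0.0145,-0.0035,-3,0,0,0.022],[0,-0.0215,-0.0055,-5,0,0,0.022],[0,-0.0285,-0.007,-7,0,0,0.022]]}}

```text
time_s: 3.4
eef_pos: [0.6533, -0.0692, 0.2215]
eef_rot: [0.047, 0.759, 0.648, 0.04]
wrist_force: [0.8, 0.6, -0.1]
opening: 0.255
```

Run:
```python
from pl import *
applied([0, -0.0285, -0.007, -7, 0, 0])
est(6)
rows([mid(t,t,lead=.004) for t in(9,11,13,15,17)])
```

```text
t 3.40 theta 7.0 off 69.8mm yaw(N) 0.2 n 1699  axis range face -5.0..146.6 all top 192.9 lat -1.8 | F [ 0.8  0.6 -0.1] q2q3q5 [0.37 1.54 1.1 ] err [-0.1  1.   0.2]
[-0.0001, -0.0067, -0.0023, -2.0, 0.0, -0.0, 0.022]
[-0.0001, -0.0135, -0.0043, -4.0, 0.0, -0.0, 0.022]
[-0.0001, -0.0205, -0.006, -6.0, 0.0, -0.0, 0.022]
[-0.0001, -0.0275, -0.0075, -8.0, 0.0, -0.0, 0.022]
[-0.0001, -0.0345, -0.0088, -10.0, 0.0, -0.0, 0.022]
```

Request:
{"fn": "arm_command", "kwargs": {"series": [[0,-0.0065,-0.0025,-2,0,0,0.022],[0,-0.0135,-0.0045,-4,0,0,0.022],[0,-0.0205,-0.006,-6,0,0,0.022],[0,-0.0275,-0.0075,-8,0,0,0.022],[0,-0.0345,-0.009,-10,0,0,0.022]]}}

```text
time_s: 3.95
eef_pos: [0.6186, -0.0637, 0.2263]
eef_rot: [0.113, 0.752, 0.642, 0.097]
wrist_force: [0.6, -0.6, -0.5]
opening: 0.258
```

Run:
```python
from pl import *
applied([0, -0.0345, -0.009, -10, 0, 0])
est(17)
rows([mid(t,t,lead=.004) for t in(18.5,20,21.5,23,24.5)])
```

```text
t 3.95 theta 16.4 off 68.8mm yaw(N) 0.2 n 2041  axis range face -4.8..146.6 all top 196.1 lat -1.8 | F [ 0.6 -0.6 -0.5] q2q3q5 [0.22 1.75 0.88] err [0.1 0.9 0.3]
[-0.0001, -0.0051, -0.0015, -1.5, 0.0, -0.0, 0.022]
[-0.0001, -0.0103, -0.003, -3.0, 0.0, -0.0, 0.022]
[-0.0001, -0.0154, -0.0044, -4.5, 0.0, -0.0, 0.022]
[-0.0001, -0.0207, -0.0057, -6.0, 0.0, -0.0, 0.022]
[-0.0001, -0.0259, -0.0069, -7.5, 0.0, -0.0, 0.022]
```

Request:
{"fn": "arm_command", "kwargs": {"series": [[0,-0.005,-0.0015,-1.5,0,0,0.022],[0,-0.0105,-0.003,-3,0,0,0.022],[0,-0.0155,-0.0045,-4.5,0,0,0.022],[0,-0.0205,-0.0055,-6,0,0,0.022],[0,-0.026,-0.007,-7.5,0,0,0.022]]}}

```text
time_s: 4.5
eef_pos: [0.5923, -0.0596, 0.2253]
eef_rot: [0.162, 0.743, 0.635, 0.138]
wrist_force: [0.0, 0.4, -0.4]
opening: 0.259
```

Run:
```python
from pl import *
applied([0, -0.026, -0.007, -7.5, 0, 0])
est(24)
o=ctrl.get_obs()
for h in(.25,.28,.3,.32,.35,.38): print(h,ik(o['eef_pos'],24.5,h),end=' ')
print(o['q'])
rows([mid(t,t,lead=.003) for t in(25.5,26.5,27.5,28.5,29.5)])
```

```text
t 4.50 theta 23.9 off 68.8mm yaw(N) 0.2 n 2249  axis range face -5.8..145.7 all top 178.4 lat -1.4 | F [ 0.   0.4 -0.4] q2q3q5 [0.12 1.9  0.7 ] err [0.4 0.8 0.2]
0.25 (np.True_, array([0.17, 1.82, 0.72])) 0.28 (np.True_, array([0.15, 1.85, 0.71])) 0.3 (np.True_, array([0.14, 1.88, 0.7 ])) 0.32 (np.True_, array([0.12, 1.9 , 0.7 ])) 0.35 (np.True_, array([0.1 , 1.93, 0.69])) 0.38 (np.True_, array([0.08, 1.96, 0.68])) [-0.32975407  0.11700628  1.90182761  0.1113266   0.70393626 -0.2432627 ]
[-0.0001, -0.0023, -0.001, -1.0, 0.0, -0.0, 0.022]
[-0.0001, -0.0057, -0.0021, -2.0, 0.0, -0.0, 0.022]
[-0.0001, -0.0091, -0.0031, -3.0, 0.0, -0.0, 0.022]
[-0.0001, -0.0126, -0.0041, -4.0, 0.0, -0.0, 0.022]
[-0.0001, -0.0161, -0.005, -5.0, 0.0, -0.0, 0.022]
```

Request:
{"fn": "arm_command", "kwargs": {"series": [[0,-0.0025,-0.001,-1,0,0,0.022],[0,-0.0055,-0.002,-2,0,0,0.022],[0,-0.009,-0.003,-3,0,0,0.022],[0,-0.0125,-0.004,-4,0,0,0.022],[0,-0.016,-0.005,-5,0,0,0.022]]}}

```text
time_s: 5.05
eef_pos: [0.5756, -0.0569, 0.2228]
eef_rot: [0.194, 0.735, 0.628, 0.166]
wrist_force: [-0.3, -0.5, 0.3]
opening: 0.258
```

Run:
```python
from pl import *
applied([0, -0.016, -0.005, -5, 0, 0])
est(30)
rows([mid(t,t,lead=0) for t in(30,31.5,33,34.5,36)])
```

```text
t 5.05 theta 31.7 off 68.8mm yaw(N) 0.1 n 2344  axis range face -7.8..144.6 all top 173.8 lat -1.8 | F [-0.3 -0.5  0.3] q2q3q5 [0.06 1.99 0.59] err [ 0.1  0.9 -0.3]
[-0.0001, 0.0013, -0.0006, -0.5, 0.0, -0.0, 0.022]
[-0.0001, -0.0039, -0.0024, -2.0, 0.0, -0.0, 0.022]
[-0.0001, -0.009, -0.004, -3.5, 0.0, -0.0, 0.022]
[-0.0001, -0.0142, -0.0055, -5.0, 0.0, -0.0, 0.022]
[-0.0001, -0.0194, -0.0068, -6.5, 0.0, -0.0, 0.022]
```

```bash
cat >> pl.py <<'E'
def inn(th,phi,g,d,X=63.,Z=144.5): return (tcp_inner(wallpt(th,X,Z),phi,g,d),phi,g)
E
python3 - <<'E'
from pl import *
rows([inn(32,30,.022,.022),inn(33.5,31,.022,.023),inn(35,32,.023,.024),inn(36.5,33,.024,.025),inn(38,34,.025,.026)])
E
```

```text
[-0.0001, -0.0008, -0.0012, -0.5, 0.0, -0.0, 0.022]
[-0.0001, -0.0055, -0.0018, -1.5, 0.0, -0.0, 0.022]
[-0.0001, -0.0097, -0.0022, -2.5, 0.0, -0.0, 0.023]
[-0.0001, -0.0139, -0.0025, -3.5, 0.0, -0.0, 0.024]
[-0.0001, -0.018, -0.0026, -4.5, 0.0, -0.0, 0.025]
```

Request:
{"fn": "arm_command", "kwargs": {"series": [[0,-0.001,-0.001,-0.5,0,0,0.022],[0,-0.0055,-0.002,-1.5,0,0,0.022],[0,-0.0095,-0.002,-2.5,0,0,0.023],[0,-0.014,-0.0025,-3.5,0,0,0.024],[0,-0.018,-0.0025,-4.5,0,0,0.025]]}}

```text
time_s: 5.6
eef_pos: [0.5587, -0.0542, 0.2159]
eef_rot: [0.223, 0.727, 0.621, 0.19]
wrist_force: [0.6, 1.3, -0.1]
opening: 0.297
```

Run:
```python
from pl import *
applied([0, -0.018, -0.0025, -4.5, 0, 0])
th=est(38)
rows([inn(39.5,34.5,.026,.027),inn(41,35,.028,.028),inn(42.5,35.5,.030,.029),inn(44,36,.032,.030),inn(45.5,36,.034,.031)])
```

```text
t 5.60 theta 38.1 off 68.9mm yaw(N) -0.0 n 2395  axis range face -8.2..143.8 all top 166.8 lat -1.7 | F [ 0.6  1.3 -0.1] q2q3q5 [0.01 2.08 0.47] err [-0.1  0.9 -0.4]
[-0.0001, -0.0038, -0.0004, -0.5, 0.0, -0.0, 0.026]
[-0.0001, -0.0071, -0.0005, -1.0, 0.0, -0.0, 0.028]
[-0.0001, -0.0104, -0.0004, -1.5, 0.0, -0.0, 0.03]
[-0.0002, -0.0137, -0.0003, -2.0, 0.0, -0.0, 0.032]
[-0.0002, -0.0167, 0.0001, -2.0, 0.0, -0.0, 0.034]
```

Request:
{"fn": "arm_command", "kwargs": {"series": [[0,-0.004,-0.0005,-0.5,0,0,0.026],[0,-0.007,-0.0005,-1,0,0,0.028],[0,-0.0105,-0.0005,-1.5,0,0,0.03],[0,-0.0135,0,-2,0,0,0.032],[0,-0.0165,0,-2,0,0,0.034]]}}

```text
time_s: 6.15
eef_pos: [0.5454, -0.0521, 0.2066]
eef_rot: [0.235, 0.723, 0.618, 0.201]
wrist_force: [-1.1, -0.2, 0.1]
opening: 0.397
```

Run:
```python
from pl import *
applied([0, -0.0165, 0, -2, 0, 0])
th=est(45); print(ctrl.get_obs()['q'].round(2))
rows([inn(47,36.5,.036,.032),inn(48.5,37,.038,.032),inn(50,37,.040,.032),inn(51.5,37,.042,.031),inn(53,37,.044,.030)])
```

```text
t 6.15 theta 45.8 off 69.0mm yaw(N) 0.1 n 2288  axis range face -9.2..128.6 all top 158.9 lat -1.5 | F [-1.1 -0.2  0.1] q2q3q5 [-0.01  2.14  0.41] err [ 0.1  0.9 -0.5]
[-0.37 -0.01  2.14  0.32  0.41 -0.46]
[-0.0002, -0.0035, 0.0003, -0.5, 0.0, -0.0, 0.036]
[-0.0002, -0.0068, -0.0004, -1.0, 0.0, -0.0, 0.038]
[-0.0002, -0.0099, -0.0009, -1.0, 0.0, -0.0, 0.04]
[-0.0002, -0.013, -0.0022, -1.0, 0.0, -0.0, 0.042]
[-0.0002, -0.0161, -0.0034, -1.0, 0.0, -0.0, 0.044]
```

Request:
{"fn": "arm_command", "kwargs": {"series": [[0,-0.0035,0,-0.5,0,0,0.036],[0,-0.007,-0.0005,-1,0,0,0.038],[0,-0.01,-0.001,-1,0,0,0.04],[0,-0.013,-0.002,-1,0,0,0.042],[0,-0.016,-0.0035,-1,0,0,0.044]]}}

```text
time_s: 6.7
eef_pos: [0.5305, -0.0498, 0.2002]
eef_rot: [0.241, 0.721, 0.616, 0.206]
wrist_force: [-0.8, -0.5, -0.8]
opening: 0.517
```

Run:
```python
from pl import *
applied([0, -0.016, -0.0035, -1, 0, 0])
th=est(53); print(ctrl.get_obs()['q'].round(2))
rows([inn(54.5,37,.046,.029),inn(56,37,.048,.029),inn(57.5,37,.050,.028),inn(59,37,.052,.028),inn(60.5,37,.054,.027)])
```

```text
t 6.70 theta 53.7 off 69.4mm yaw(N) 0.0 n 2277  axis range face -11.2..128.3 all top 156.1 lat -1.6 | F [-0.8 -0.5 -0.8] q2q3q5 [-0.04  2.19  0.38] err [ 0.1  0.8 -0.4]
[-0.38 -0.04  2.19  0.37  0.38 -0.53]
[-0.0002, -0.0032, -0.0011, -0.0, 0.0, -0.0, 0.046]
[-0.0002, -0.0063, -0.0012, -0.0, 0.0, -0.0, 0.048]
[-0.0002, -0.0094, -0.0022, -0.0, 0.0, -0.0, 0.05]
[-0.0002, -0.0125, -0.002, -0.0, 0.0, -0.0, 0.052]
[-0.0002, -0.0157, -0.0028, -0.0, 0.0, -0.0, 0.054]
```

Request:
{"fn": "arm_command", "kwargs": {"series": [[0,-0.003,-0.001,0,0,0,0.046],[0,-0.0065,-0.001,0,0,0,0.048],[0,-0.0095,-0.002,0,0,0,0.05],[0,-0.0125,-0.002,0,0,0,0.052],[0,-0.0155,-0.003,0,0,0,0.054]]}}

```text
time_s: 7.25
eef_pos: [0.5167, -0.0476, 0.1933]
eef_rot: [0.241, 0.721, 0.616, 0.206]
wrist_force: [-0.0, -0.6, -2.2]
opening: 0.628
```

Run:
```python
from pl import *
applied([0, -0.0155, -0.003, 0, 0, 0])
th=est(61); print(ctrl.get_obs()['q'].round(2))
a=lambda t,g,d: inn(t,37,g,d,63.3,143.)
rows([a(62,.055,.026),a(63.5,.056,.025),a(65,.057,.024),a(66.5,.058,.023),a(68,.059,.022)])
```

```text
t 7.25 theta 61.7 off 69.4mm yaw(N) 0.2 n 2292  axis range face -14.7..126.5 all top 156.6 lat -1.1 | F [-0.  -0.6 -2.2] q2q3q5 [-0.06  2.23  0.37] err [ 0.2  0.8 -0.4]
[-0.39 -0.06  2.23  0.4   0.37 -0.56]
[-0.0002, -0.0029, 0.0007, -0.0, 0.0, -0.0, 0.055]
[-0.0002, -0.0065, -0.0, -0.0, 0.0, -0.0, 0.056]
[-0.0002, -0.0101, -0.0007, -0.0, 0.0, -0.0, 0.057]
[-0.0002, -0.0136, -0.0011, -0.0, 0.0, -0.0, 0.058]
[-0.0002, -0.0172, -0.0015, -0.0, 0.0, -0.0, 0.059]
```

The pot is following well but has slid about 5 mm away from the strip. A flatter tool would reduce the outward push. The wrist's yaw offset (q4 ≠ 0) may let the tilt go beyond 37°, so I check that with full wrist kinematics.

```bash
cat >> pl.py <<'E'
H=.32
def ik3(p,phi):
    L3=H-.0716; a=tool(phi)[:,2]; W=p-L3*a; r=np.hypot(*W[:2]); rho=np.sqrt(r*r-.118**2)
    q1=np.arctan2(W[1],W[0])-np.arcsin(.118/r); wz=W[2]-H
    c=(rho**2+wz**2-L1**2-L2**2)/(2*L1*L2)
    if abs(c)>1: return None
    e=np.arccos(c); q2=np.arctan2(rho,wz)-np.arctan2(L2*np.sin(e),L1+L2*np.cos(e)); q3=e-B
    s=q2+q3; fd=np.array([np.cos(q1)*np.sin(s),np.sin(q1)*np.sin(s),np.cos(s)])
    ln=np.array([-np.sin(q1),np.cos(q1),0]); dn=np.cross(ln,fd)
    q5=np.arccos(a@fd); q4=np.arctan2(a@ln,a@dn)
    return np.round([q1,q2,q3,q4,q5],2).tolist()
E
python3 - <<'E'
from pl import *
o=ctrl.get_obs(); print(o['q'].round(2), ik3(o['eef_pos'],37))
for th in(62,75,83,90):
    for phi in(37,44,50,55,60): print(th,phi,ik3(inn(th,phi,.055,.022,63.3,138 if th<80 else 134)[0],phi))
E
```

```text
[-0.39 -0.06  2.23  0.4   0.37 -0.56] [-0.39, -0.06, 2.23, 0.4, 0.36]
62 37 [-0.39, -0.05, 2.23, 0.41, 0.36]
62 44 [-0.41, -0.08, 2.31, 0.84, 0.24]
62 50 [-0.43, -0.08, 2.37, 1.57, 0.21]
62 55 [-0.45, -0.06, 2.41, 2.11, 0.28]
62 60 [-0.47, -0.03, 2.45, 2.4, 0.4]
75 37 [-0.41, -0.06, 2.3, 0.52, 0.31]
75 44 [-0.44, -0.07, 2.37, 1.12, 0.21]
75 50 [-0.46, -0.07, 2.43, 1.88, 0.24]
75 55 [-0.48, -0.04, 2.48, 2.27, 0.35]
75 60 [-0.5, 0.01, 2.51, 2.47, 0.49]
83 37 [-0.42, -0.03, 2.32, 0.63, 0.27]
83 44 [-0.44, -0.04, 2.4, 1.4, 0.2]
83 50 [-0.47, -0.02, 2.45, 2.09, 0.27]
83 55 [-0.49, 0.01, 2.49, 2.38, 0.4]
83 60 [-0.51, 0.07, 2.52, 2.53, 0.56]
90 37 [-0.42, -0.0, 2.35, 0.77, 0.23]
90 44 [-0.45, -0.0, 2.42, 1.67, 0.2]
90 50 [-0.48, 0.02, 2.47, 2.24, 0.31]
90 55 [-0.5, 0.07, 2.51, 2.46, 0.46]
90 60 [-0.53, 0.13, 2.54, 2.57, 0.62]
```

The kinematics match the measured joints, so a tilt of up to 60° is reachable with the wrist turning over smoothly. I'll re-tilt about the contact point while holding the pot.

Run:
```python
from pl import *
a=lambda t,phi: inn(t,phi,.054,.023,63.4,140.3)
rows([a(61.7,f) for f in(37,38.5,40,41.5,43,44)])
```

```text
[-0.0002, -0.0013, -0.0001, -0.0, 0.0, -0.0, 0.054]
[-0.0002, -0.0025, -0.0008, -1.5, 0.0, -0.0, 0.054]
[-0.0002, -0.0036, -0.0014, -3.0, 0.0, -0.0, 0.054]
[-0.0002, -0.0047, -0.0021, -4.5, 0.0, -0.0, 0.054]
[-0.0002, -0.0059, -0.0027, -6.0, 0.0, -0.0, 0.054]
[-0.0002, -0.0066, -0.0031, -7.0, 0.0, -0.0, 0.054]
```

Request:
{"fn": "arm_command", "kwargs": {"series": [[0,-0.0012,-0.0008,-1.5,0,0,0.054],[0,-0.0024,-0.0014,-3,0,0,0.054],[0,-0.0036,-0.002,-4.5,0,0,0.054],[0,-0.0048,-0.0026,-6,0,0,0.054],[0,-0.0054,-0.003,-7,0,0,0.054]]}}

```text
time_s: 7.8
eef_pos: [0.5106, -0.0467, 0.1925]
eef_rot: [0.285, 0.705, 0.602, 0.243]
wrist_force: [0.2, 1.0, -1.6]
opening: 0.632
```

Run:
```python
from pl import *
applied([0, -0.0054, -0.003, -7, 0, 0])
th=est(62); print(ctrl.get_obs()['q'].round(2))
a=lambda t,phi: inn(t,phi,.054,.023,63.4,140.3)
rows([a(61.7,f) for f in(44,45.5,47,48.5,50,51.5)])
```

```text
t 7.80 theta 61.3 off 69.1mm yaw(N) -0.1 n 2298  axis range face -14.3..126.8 all top 158.2 lat -1.6 | F [ 0.2  1.  -1.6] q2q3q5 [-0.08  2.31  0.24] err [ 0.2  0.7 -0.3]
[-0.41 -0.08  2.31  0.83  0.24 -0.99]
[-0.0002, -0.0012, -0.0002, -0.0, 0.0, -0.0, 0.054]
[-0.0002, -0.0023, -0.0009, -1.5, 0.0, -0.0, 0.054]
[-0.0002, -0.0034, -0.0016, -3.0, 0.0, -0.0, 0.054]
[-0.0002, -0.0046, -0.0022, -4.5, 0.0, -0.0, 0.054]
[-0.0002, -0.0057, -0.0028, -6.0, 0.0, -0.0, 0.054]
[-0.0002, -0.0069, -0.0034, -7.5, 0.0, -0.0, 0.054]
```

Request:
{"fn": "arm_command", "kwargs": {"series": [[0,-0.001,-0.0007,-1.5,0,0,0.054],[0,-0.0022,-0.0014,-3,0,0,0.054],[0,-0.0034,-0.002,-4.5,0,0,0.054],[0,-0.0044,-0.0026,-6,0,0,0.054],[0,-0.0056,-0.0032,-7.5,0,0,0.054]]}}

```text
time_s: 8.35
eef_pos: [0.5048, -0.046, 0.1913]
eef_rot: [0.331, 0.685, 0.585, 0.282]
wrist_force: [-0.1, 0.4, -2.2]
opening: 0.635
```

Run:
```python
from pl import *
applied([0, -0.0056, -0.0032, -7.5, 0, 0])
th=est(62); print(ctrl.get_obs()['q'].round(2))
a=lambda t,phi: inn(t,phi,.054,.023,63.4,140.3)
rows([a(61.7,f) for f in(51.5,53,54.5,56,57.5,58.5)])
```

```text
t 8.35 theta 61.2 off 69.3mm yaw(N) -0.2 n 2325  axis range face -14.2..126.2 all top 166.2 lat -1.0 | F [-0.1  0.4 -2.2] q2q3q5 [-0.08  2.38  0.22] err [0.5 0.4 0.1]
[-0.43 -0.08  2.38  1.75  0.22 -1.93]
[-0.0002, -0.0013, -0.0004, -0.0, 0.0, -0.0, 0.054]
[-0.0002, -0.0024, -0.001, -1.5, 0.0, -0.0, 0.054]
[-0.0002, -0.0035, -0.0017, -3.0, 0.0, -0.0, 0.054]
[-0.0002, -0.0046, -0.0023, -4.5, 0.0, -0.0, 0.054]
[-0.0002, -0.0058, -0.0029, -6.0, 0.0, -0.0, 0.054]
[-0.0002, -0.0066, -0.0033, -7.0, 0.0, -0.0, 0.054]
```

Request:
{"fn": "arm_command", "kwargs": {"series": [[0,-0.001,-0.0007,-1.5,0,0,0.054],[0,-0.0022,-0.0014,-3,0,0,0.054],[0,-0.0034,-0.002,-4.5,0,0,0.054],[0,-0.0044,-0.0026,-6,0,0,0.054],[0,-0.0052,-0.003,-7,0,0,0.054]]}}

```text
time_s: 8.9
eef_pos: [0.4991, -0.0448, 0.1887]
eef_rot: [0.371, 0.663, 0.567, 0.317]
wrist_force: [-0.4, -0.2, -1.6]
opening: 0.633
```

```bash
cat >> pl.py <<'E'
def seq(ths,phi,g,d,X,Z,th0,phi0):   # rows as change from the pose modelled at th0 (keeps present contact offset)
    p,Rm=getcmd(); off=p-inn(th0,phi0,g[0],d[0],X,Z)[0]; print('off',(off*1e3).round(1))
    n=len(ths); P=[inn(t,f,gg,dd,X,Z) for t,f,gg,dd in zip(ths,phi,np.linspace(g[0],g[1],n+1)[1:],np.linspace(d[0],d[1],n+1)[1:])]
    rows([(q[0]+off,q[1],round(float(q[2]),3)) for q in P])
E
python3 - <<'E'
from pl import *
applied([0, -0.0052, -0.003, -7, 0, 0])
th=est(62); print(ctrl.get_obs()['q'].round(2))
seq([62.5,64,65.5,67,68.5],[58.5]*5,(.054,.054),(.023,.022),63.4,140.3,th,58.5)
snap('scene','v1'); cv2.imwrite('pics/c4.png',cv2.resize(cv2.imread('pics/v1.png')[180:370,220:420],None,fx=3,fy=3))
E
```

```text
t 8.90 theta 61.3 off 69.2mm yaw(N) 0.0 n 2381  axis range face -14.1..125.8 all top 171.8 lat -1.1 | F [-0.4 -0.2 -1.6] q2q3q5 [-0.05  2.44  0.35] err [ 0.4  0.7 -0.3]
[-0.46 -0.05  2.44  2.32  0.35 -2.51]
off [0.2 0.1 0.2]
[-0.0, -0.0031, -0.0014, -0.0, 0.0, -0.0, 0.054]
[-0.0, -0.0069, -0.0029, -0.0, 0.0, -0.0, 0.054]
[-0.0, -0.0107, -0.0044, -0.0, 0.0, -0.0, 0.054]
[-0.0, -0.0146, -0.0057, -0.0, 0.0, -0.0, 0.054]
[-0.0, -0.0185, -0.007, -0.0, 0.0, -0.0, 0.054]
```

View pics/c4.png

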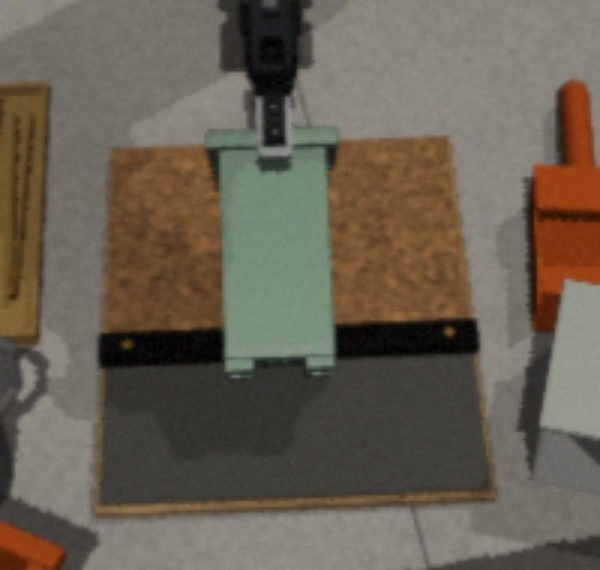

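The view shows the pot held at 61° by the inner finger, square to the strip with its foot behind it. I continue lowering.

Request:
{"fn": "arm_command", "kwargs": {"series": [[0,-0.003,-0.0015,0,0,0,0.054],[0,-0.007,-0.003,0,0,0,0.054],[0,-0.0105,-0.0045,0,0,0,0.054],[0,-0.0145,-0.0055,0,0,0,0.054],[0,-0.0185,-0.007,0,0,0,0.054]]}}

```text
time_s: 9.5
eef_pos: [0.4835, -0.0424, 0.1765]
eef_rot: [0.371, 0.663, 0.567, 0.317]
wrist_force: [0.2, -0.1, -2.7]
opening: 0.636
```

Run:
```python
from pl import *
applied([0, -0.0185, -0.007, 0, 0, 0])
th=est(68); print(ctrl.get_obs()['q'].round(2))
seq([70,71.5,73,74.5,76],[58.5]*5,(.054,.054),(.023,.022),63.4,140,th,58.5)
```

```text
t 9.50 theta 68.8 off 69.5mm yaw(N) 0.1 n 2305  axis range face -14.5..126.3 all top 164.9 lat -1.4 | F [ 0.2 -0.1 -2.7] q2q3q5 [-0.05  2.48  0.39] err [ 0.2  0.7 -0.4]
[-0.48 -0.05  2.48  2.37  0.39 -2.58]
off [-0.4  0.3  1.3]
[-0.0, -0.0032, -0.001, -0.0, 0.0, -0.0, 0.054]
[-0.0, -0.0071, -0.002, -0.0, 0.0, -0.0, 0.054]
[-0.0, -0.011, -0.0029, -0.0, 0.0, -0.0, 0.054]
[-0.0, -0.015, -0.0038, -0.0, 0.0, -0.0, 0.054]
[-0.0, -0.019, -0.0045, -0.0, 0.0, -0.0, 0.054]
```

Run:
```python
from pl import *
for th,phi in((76,58.5),(76,56),(84,58),(84,54),(90,58),(90,54)): print(th,phi,ik3(inn(th,phi,.054,.022,63.4,140)[0],phi))
seq([70,71.5,73,74.5,76],[58,57.5,57,56.5,56],(.054,.054),(.023,.023),63.4,140,68.8,58.5)
```

```text
76 58.5 [-0.5, -0.01, 2.51, 2.42, 0.45]
76 56 [-0.49, -0.04, 2.49, 2.32, 0.38]
84 58 [-0.52, 0.04, 2.53, 2.47, 0.5]
84 54 [-0.5, -0.01, 2.5, 2.33, 0.38]
90 58 [-0.53, 0.09, 2.54, 2.52, 0.56]
90 54 [-0.51, 0.04, 2.52, 2.41, 0.43]
off [-0.4  0.3  1.4]
[-0.0, -0.0028, -0.0005, 0.5, 0.0, -0.0, 0.054]
[-0.0, -0.0063, -0.0011, 1.0, 0.0, -0.0, 0.054]
[-0.0, -0.0099, -0.0016, 1.5, 0.0, -0.0, 0.054]
[-0.0, -0.0136, -0.002, 2.0, 0.0, -0.0, 0.054]
[-0.0, -0.0172, -0.0023, 2.5, 0.0, -0.0, 0.054]
```

Request:
{"fn": "arm_command", "kwargs": {"series": [[0,-0.003,-0.0005,0.5,0,0,0.054],[0,-0.0065,-0.001,1,0,0,0.054],[0,-0.01,-0.0015,1.5,0,0,0.054],[0,-0.0135,-0.002,2,0,0,0.054],[0,-0.017,-0.0025,2.5,0,0,0.054]]}}

```text
time_s: 10.05
eef_pos: [0.4727, -0.0407, 0.1634]
eef_rot: [0.357, 0.671, 0.574, 0.305]
wrist_force: [0.3, 0.4, -3.3]
opening: 0.632
```

Run:
```python
from pl import *
applied([0, -0.017, -0.0025, 2.5, 0, 0])
th=est(76); print(ctrl.get_obs()['q'].round(2))
seq(th+np.array([1,2.2,3.4,4.6,5.8]),[55.5,55,54.5,54.5,54.5],(.054,.054),(.023,.023),63.4,140,th,56)
```

```text
t 10.05 theta 76.0 off 69.6mm yaw(N) -0.2 n 2141  axis range face -15.8..126.5 all top 153.7 lat -0.9 | F [ 0.3  0.4 -3.3] q2q3q5 [-0.04  2.49  0.37] err [ 0.3  0.7 -0.4]
[-0.48 -0.04  2.49  2.32  0.37 -2.54]
off [-0.4  0.3  1.7]
[-0.0, -0.0023, 0.0001, 0.5, 0.0, -0.0, 0.054]
[-0.0, -0.0052, 0.0001, 1.0, 0.0, -0.0, 0.054]
[-0.0, -0.008, 0.0003, 1.5, 0.0, -0.0, 0.054]
[-0.0, -0.0112, 0.0003, 1.5, 0.0, -0.0, 0.054]
[-0.0, -0.0145, 0.0003, 1.5, 0.0, -0.0, 0.054]
```

Request:
{"fn": "arm_command", "kwargs": {"series": [[0,-0.0025,0,0.5,0,0,0.054],[0,-0.005,-0.0005,1,0,0,0.054],[0,-0.008,-0.0005,1.5,0,0,0.054],[0,-0.011,-0.001,1.5,0,0,0.054],[0,-0.0145,-0.001,1.5,0,0,0.054]]}}

```text
time_s: 10.6
eef_pos: [0.464, -0.0393, 0.1521]
eef_rot: [0.348, 0.676, 0.578, 0.298]
wrist_force: [0.5, -0.9, -2.3]
opening: 0.63
```

Run:
```python
from pl import *
applied([0, -0.0145, -0.001, 1.5, 0, 0])
th=est(82); print(ctrl.get_obs()['q'].round(2))
seq(th+np.array([.8,1.6,2.4,3.2,4]),[54.5]*5,(.054,.054),(.023,.022),63.4,139,th,54.5)
```

```text
t 10.60 theta 81.9 off 69.7mm yaw(N) -0.0 n 2071  axis range face -15.2..127.2 all top 140.4 lat -1.0 | F [ 0.5 -0.9 -2.3] q2q3q5 [-0.03  2.5   0.37] err [ 0.4  0.6 -0.2]
[-0.49 -0.03  2.5   2.31  0.37 -2.54]
off [-2.5  0.6  2.7]
[-0.0, -0.0021, -0.0001, -0.0, 0.0, -0.0, 0.054]
[-0.0, -0.0043, -0.0001, -0.0, 0.0, -0.0, 0.054]
[-0.0, -0.0064, -0.0001, -0.0, 0.0, -0.0, 0.054]
[-0.0, -0.0085, -0.0001, -0.0, 0.0, -0.0, 0.054]
[-0.0, -0.0106, -0.0001, -0.0, 0.0, -0.0, 0.054]
```

Request:
{"fn": "arm_command", "kwargs": {"series": [[0,-0.002,0,0,0,0,0.054],[0,-0.0045,-0.0005,0,0,0,0.054],[0,-0.0065,-0.0005,0,0,0,0.054],[0,-0.0085,-0.001,0,0,0,0.054],[0,-0.0105,-0.001,0,0,0,0.054]]}}

```text
time_s: 11.15
eef_pos: [0.4571, -0.0382, 0.1441]
eef_rot: [0.348, 0.676, 0.578, 0.297]
wrist_force: [0.2, -0.3, -2.3]
opening: 0.633
```

Run:
```python
from pl import *
applied([0, -0.0105, -0.001, 0, 0, 0])
th=est(86); print(ctrl.get_obs()['q'].round(2))
seq(th+np.array([.6,1.2,1.8,2.4,3]),[54.5]*5,(.054,.054),(.023,.022),63.4,139,th,54.5)
```

```text
t 11.15 theta 86.0 off 69.8mm yaw(N) -0.1 n 1913  axis range face -16.6..126.9 all top 142.4 lat -1.0 | F [ 0.2 -0.3 -2.3] q2q3q5 [-0.01  2.52  0.4 ] err [ 0.4  0.6 -0.2]
[-0.5  -0.01  2.52  2.35  0.4  -2.6 ]
off [-3.8  0.8  4.1]
[-0.0, -0.0016, 0.0, -0.0, 0.0, -0.0, 0.054]
[-0.0, -0.0032, 0.0, -0.0, 0.0, -0.0, 0.054]
[-0.0, -0.0048, 0.0001, -0.0, 0.0, -0.0, 0.054]
[-0.0, -0.0063, 0.0001, -0.0, 0.0, -0.0, 0.054]
[-0.0, -0.0079, 0.0002, -0.0, 0.0, -0.0, 0.054]
```

Request:
{"fn": "arm_command", "kwargs": {"series": [[0,-0.0015,0,0,0,0,0.054],[0,-0.0032,0,0,0,0,0.054],[0,-0.0048,0,0,0,0,0.054],[0,-0.0064,0,0,0,0,0.054],[0,-0.008,0,0,0,0,0.054]]}}

```text
time_s: 11.7
eef_pos: [0.4526, -0.0375, 0.1376]
eef_rot: [0.348, 0.676, 0.578, 0.297]
wrist_force: [0.3, -1.1, -1.8]
opening: 0.632
```

Run:
```python
from pl import *
applied([0, -0.008, 0, 0, 0, 0])
th=est(88); print(ctrl.get_obs()['q'].round(2))
```

```text
t 11.70 theta 88.8 off 69.7mm yaw(N) -0.1 n 1857  axis range face -16.3..127.8 all top 147.8 lat -1.1 | F [ 0.3 -1.1 -1.8] q2q3q5 [0.   2.53 0.42] err [ 0.5  0.6 -0.3]
[-0.51  0.    2.53  2.39  0.42 -2.64]
```

Request:
{"fn": "arm_command", "kwargs": {"series": [[0,-0.001,0.0005,0,0,0,0.054],[0,-0.002,0.001,0,0,0,0.054],[0,-0.003,0.0015,0,0,0,0.054],[0,-0.004,0.002,0,0,0,0.054],[0,-0.005,0.0025,0,0,0,0.054]]}}

```text
time_s: 12.25
eef_pos: [0.4524, -0.0376, 0.1326]
eef_rot: [0.349, 0.675, 0.577, 0.298]
wrist_force: [0.6, 0.1, 0.3]
opening: 0.632
```

Run:
```python
from pl import *
applied([0, -0.005, 0.0025, 0, 0, 0])
th=est(90); print(ctrl.get_obs()['q'].round(2))
snap('scene','v2'); cv2.imwrite('pics/c5.png',cv2.resize(cv2.imread('pics/v2.png')[180:370,220:420],None,fx=3,fy=3))
```

```text
t 12.25 theta 89.9 off 69.9mm yaw(N) 0.1 n 1781  axis range face -16.2..127.1 all top 139.5 lat -0.9 | F [0.6 0.1 0.3] q2q3q5 [0.03 2.53 0.44] err [1.1 0.4 0.3]
[-0.51  0.03  2.53  2.42  0.44 -2.68]
```

View pics/c5.png

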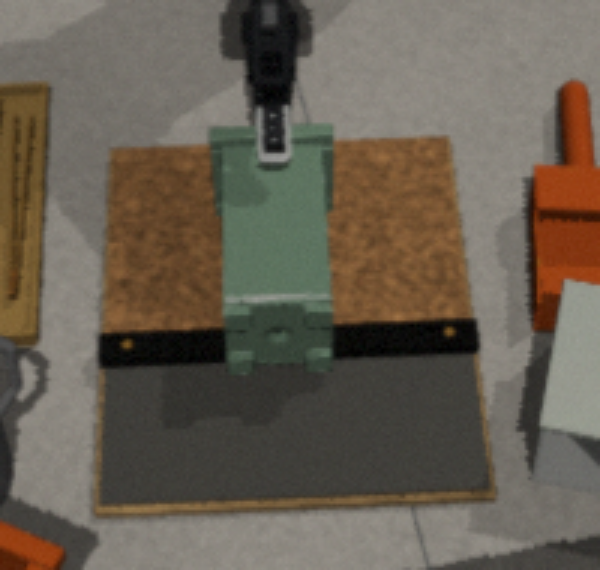

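The pot lies at 89.9° and the wrist force is back to zero. The foot is about 16 mm behind the strip face, with the drain hole facing out. Now I plan the withdrawal.

Run:
```python
from pl import *
p,Rm=getcmd(); phi=54.5
p1=p-ZZ*.004; 
for s,f in((0,54.5),(.01,54.5),(.02,54.5),(.03,54.5),(.045,54.5),(.03,50),(.045,50),(.045,48),(.06,45)):
    print('axis',s,f,ik3(p1-s*Rm[:,2],f))
for b,up,f in((.02,0,54.5),(.03,0,54.5),(.03,0,50),(.04,0,50),(.04,0,47)): print('level',b,f,ik3(p1-b*U+up*ZZ,f))
```

```text
axis 0 54.5 [-0.51, 0.05, 2.53, 2.44, 0.46]
axis 0.01 54.5 [-0.53, 0.01, 2.55, 2.39, 0.44]
axis 0.02 54.5 [-0.54, -0.05, 2.57, 2.32, 0.43]
axis 0.03 54.5 [-0.56, -0.1, 2.6, 2.24, 0.41]
axis 0.045 54.5 [-0.58, -0.2, 2.64, 2.08, 0.39]
axis 0.03 50 [-0.53, -0.15, 2.57, 1.96, 0.31]
axis 0.045 50 [-0.56, -0.24, 2.6, 1.75, 0.31]
axis 0.045 48 [-0.55, -0.25, 2.59, 1.57, 0.29]
axis 0.06 45 [-0.55, -0.35, 2.6, 1.09, 0.31]
level 0.02 54.5 [-0.55, 0.01, 2.58, 2.39, 0.47]
level 0.03 54.5 [-0.57, -0.02, 2.61, 2.36, 0.48]
level 0.03 50 [-0.54, -0.07, 2.58, 2.15, 0.35]
level 0.04 50 [-0.56, -0.11, 2.61, 2.11, 0.36]
level 0.04 47 [-0.55, -0.13, 2.59, 1.9, 0.3]
```

Run:
```python
from pl import *
p,Rm=getcmd(); g=.054; T=tool(54.5)
C=p-g/2*T[:,1]+(tip(g)-.020)*T[:,2]; q=C-PIV; print('C',q@U,q[2],q@V)
L=[(54.5,.020,.004)]+[(f,.020-.0011*i,.006) for i,f in enumerate(np.arange(53,36,-1.7),1)]+[(36,.006,.006),(36,.002,.006),(36,-.004,.006),(36,-.012,.006)]
P=[]
for f,d,c in L:
    t=tool(f); pp=C-c*t[:,1]+g/2*t[:,1]-(tip(g)-d)*t[:,2]; P.append((pp,f,g)); print(round(f,1),round(d,4),ik3(pp,f))
r=rows(P)
```

```text
C -0.14116796739115747 0.06333623923360616 0.00020907032176909198
54.5 0.02 [-0.52, 0.05, 2.53, 2.43, 0.46]
53.0 0.0189 [-0.51, 0.03, 2.53, 2.38, 0.41]
51.3 0.0178 [-0.5, 0.01, 2.52, 2.3, 0.36]
49.6 0.0167 [-0.5, -0.01, 2.51, 2.19, 0.32]
47.9 0.0156 [-0.49, -0.03, 2.49, 2.05, 0.28]
46.2 0.0145 [-0.48, -0.04, 2.48, 1.88, 0.24]
44.5 0.0134 [-0.47, -0.05, 2.47, 1.67, 0.22]
42.8 0.0123 [-0.47, -0.06, 2.45, 1.43, 0.21]
41.1 0.0112 [-0.46, -0.07, 2.44, 1.19, 0.21]
39.4 0.0101 [-0.45, -0.07, 2.42, 0.97, 0.23]
37.7 0.009 [-0.45, -0.08, 2.4, 0.79, 0.25]
36 0.006 [-0.44, -0.08, 2.39, 0.63, 0.28]
36 0.002 [-0.44, -0.1, 2.39, 0.61, 0.29]
36 -0.004 [-0.45, -0.13, 2.4, 0.58, 0.31]
36 -0.012 [-0.45, -0.16, 2.41, 0.55, 0.33]
[-0.0, -0.004, 0.0, -0.0, 0.0, -0.0, 0.054]
[-0.0, -0.0048, -0.0005, 1.5, 0.0, -0.0, 0.054]
[-0.0, -0.0034, -0.001, 3.2, 0.0, -0.0, 0.054]
[-0.0, -0.002, -0.0013, 4.9, 0.0, -0.0, 0.054]
[-0.0, -0.0005, -0.0017, 6.6, 0.0, -0.0, 0.054]
[-0.0, 0.001, -0.0019, 8.3, 0.0, -0.0, 0.054]
[-0.0, 0.0026, -0.0022, 10.0, 0.0, -0.0, 0.054]
[0.0, 0.0042, -0.0024, 11.7, 0.0, -0.0, 0.054]
[0.0, 0.0058, -0.0025, 13.4, 0.0, -0.0, 0.054]
[0.0, 0.0075, -0.0025, 15.1, 0.0, -0.0, 0.054]
[0.0, 0.0092, -0.0026, 16.8, 0.0, -0.0, 0.054]
[0.0, 0.0116, -0.0043, 18.5, 0.0, -0.0, 0.054]
[0.0, 0.0128, -0.0081, 18.5, 0.0, -0.0, 0.054]
[-0.0, 0.0147, -0.0138, 18.5, 0.0, -0.0, 0.054]
[-0.0, 0.0172, -0.0214, 18.5, 0.0, -0.0, 0.054]
```

Request:
{"fn": "arm_command", "kwargs": {"series": [[0,-0.004,0,0,0,0,0.054],[0,-0.005,-0.0005,1.5,0,0,0.054],[0,-0.0035,-0.001,3.2,0,0,0.054],[0,-0.002,-0.0013,5,0,0,0.054],[0,-0.0005,-0.0017,6.6,0,0,0.054]]}}

```text
time_s: 12.85
eef_pos: [0.45, -0.0371, 0.1327]
eef_rot: [0.308, 0.695, 0.594, 0.263]
wrist_force: [-0.3, -0.2, -0.7]
opening: 0.631
```

Run:
```python
from pl import *
p,Rm=getcmd(); g=.054; T=tool(54.5)
C=p-g/2*T[:,1]+(tip(g)-.020)*T[:,2]
applied([0, -0.0005, -0.0017, 6.6, 0, 0]); est(90)
L=[(f,.020-.0011*i,.006) for i,f in enumerate(np.arange(53,36,-1.7),1)][4:]+[(36,.006,.006),(36,.002,.006),(36,-.004,.006),(36,-.012,.006)]
np.save('C.npy',C)
def P(L): return [(C-c*tool(f)[:,1]+g/2*tool(f)[:,1]-(tip(g)-d)*tool(f)[:,2],f,g) for f,d,c in L]
rows(P(L[:5]))
```

```text
t 12.85 theta 90.0 off 69.8mm yaw(N) 0.0 n 1788  axis range face -15.7..127.3 all top 143.1 lat -0.9 | F [-0.3 -0.2 -0.7] q2q3q5 [-0.03  2.49  0.27] err [ 0.4  0.6 -0.2]
[-0.0, 0.0015, -0.0004, 1.7, 0.0, -0.0, 0.054]
[-0.0, 0.003, -0.0008, 3.4, 0.0, -0.0, 0.054]
[0.0, 0.0046, -0.0012, 5.1, 0.0, -0.0, 0.054]
[0.0, 0.0062, -0.0015, 6.8, 0.0, -0.0, 0.054]
[0.0, 0.0079, -0.0018, 8.5, 0.0, -0.0, 0.054]
```

Request:
{"fn": "arm_command", "kwargs": {"series": [[0,0.0015,-0.0005,1.7,0,0,0.054],[0,0.003,-0.001,3.4,0,0,0.054],[0,0.0045,-0.001,5.1,0,0,0.054],[0,0.006,-0.0015,6.8,0,0,0.054],[0,0.008,-0.002,8.5,0,0,0.054]]}}

```text
time_s: 13.4
eef_pos: [0.4534, -0.0368, 0.139]
eef_rot: [0.257, 0.715, 0.612, 0.222]
wrist_force: [-0.4, -1.4, 0.4]
opening: 0.632
```

Run:
```python
from pl import *
g=.054; C=np.load('C.npy')
applied([0, 0.008, -0.002, 8.5, 0, 0]); est(90)
L=[(37.7,.009,.006),(36,.006,.006),(36,-.004,.006),(36,-.018,.006),(36,-.035,.006)]
rows([(C-c*tool(f)[:,1]+g/2*tool(f)[:,1]-(tip(g)-d)*tool(f)[:,2],f,g) for f,d,c in L])
```

```text
t 13.40 theta 89.8 off 69.7mm yaw(N) -0.1 n 1773  axis range face -17.0..127.4 all top 137.9 lat -1.4 | F [-0.4 -1.4  0.4] q2q3q5 [-0.07  2.42  0.23] err [-0.   1.5 -1.2]
[0.0, 0.0015, -0.0002, 1.7, 0.0, -0.0, 0.054]
[0.0, 0.0033, -0.0025, 3.4, 0.0, -0.0, 0.054]
[-0.0, 0.0039, -0.0125, 3.4, 0.0, -0.0, 0.054]
[-0.0, 0.0047, -0.0265, 3.4, 0.0, -0.0, 0.054]
[-0.0, 0.0057, -0.0434, 3.4, 0.0, -0.0, 0.054]
```

Request:
{"fn": "arm_command", "kwargs": {"series": [[0,0.001,-0.001,1.7,0,0,0.054],[0,0.002,-0.0035,3.4,0,0,0.054],[0,0.002,-0.0125,3.4,0,0,0.054],[0,0.002,-0.0265,3.4,0,0,0.054],[0,0.002,-0.0435,3.4,0,0,0.054]]}}

```text
time_s: 13.95
eef_pos: [0.4271, -0.0323, 0.1735]
eef_rot: [0.235, 0.722, 0.618, 0.204]
wrist_force: [-0.5, -0.0, -0.2]
opening: 0.635
```

Run:
```python
from pl import *
applied([0, 0.002, -0.0435, 3.4, 0, 0]); est(90); o=ctrl.get_obs(); print(o['q'].round(2)); p,_=getcmd()
for b,u in((.03,.05),(.03,.1),(0,.12)): print(ik3(p-b*U+u*ZZ,36))
rows([(p+x*ZZ,36,.054) for x in(.02,.06,.1)])
```

```text
t 13.95 theta 89.9 off 69.8mm yaw(N) 0.0 n 1886  axis range face -16.0..128.0 all top 136.2 lat -0.7 | F [-0.5 -0.  -0.2] q2q3q5 [-0.27  2.45  0.4 ] err [-0.6  1.9 -1.6]
[-0.47 -0.27  2.45  0.5   0.4  -0.72]
[-0.51, -0.54, 2.48, 0.35, 0.63]
[-0.51, -0.64, 2.42, 0.29, 0.78]
[-0.47, -0.54, 2.33, 0.26, 0.77]
[0.0, 0.0117, -0.0162, -0.0, 0.0, -0.0, 0.054]
[0.0, 0.0352, -0.0486, -0.0, 0.0, -0.0, 0.054]
[0.0, 0.0587, -0.081, -0.0, 0.0, -0.0, 0.054]
```

Request:
{"fn": "arm_command", "kwargs": {"series": [[0,0.012,-0.016,0,0,0,0.054],[0,0.024,-0.032,0,0,0,0.054],[0,0.036,-0.049,0,0,0,0.054],[0,0.047,-0.065,0,0,0,0.054],[0,0.059,-0.081,0,0,0,0.054]]}}

```text
time_s: 14.5
eef_pos: [0.4273, -0.0322, 0.2745]
eef_rot: [0.236, 0.721, 0.618, 0.205]
wrist_force: [0.8, 0.6, -0.1]
opening: 0.631
```

Run:
```python
from pl import *
applied([0, 0.059, -0.081, 0, 0, 0]); est(90,'f1'); o=ctrl.get_obs(); print(o['eef_pos'],o['wrist_force'].round(1),o['dq'].round(3))
snap('top','f2'); p,w=cloud('f2'); hsv=cv2.cvtColor(p,cv2.COLOR_RGB2HSV)
B0=PIV.copy()
m=(hsv[...,0]>40)&(hsv[...,0]<95)&(hsv[...,1]>30)&~np.isnan(w[...,0])
q=w[m]-PIV; a=np.c_[q@U,q[:,2]+.021,q@V]*1e3; a=a[(abs(a[:,2])<70)&(abs(a[:,0])<200)&(a[:,1]>30)]
print('pot',np.percentile(a,[1,50,99],axis=0).round(1).tolist())
# others before/after
q0,w0=cloud('top0'); 
for n,(x0,x1,y0,y1) in dict(mister=(435,515,190,250),tub=(200,280,155,230),tweez=(410,465,265,400),scoop=(205,265,230,345)).items():
    d=cv2.absdiff(p[y0:y1,x0:x1],q0[y0:y1,x0:x1]).mean(); z0=w0[y0:y1,x0:x1];z1=w[y0:y1,x0:x1]
    print(n,'img diff',round(float(d),1),'centroid shift mm',((np.nanmean(z1[z1[...,2]>.01],0)-np.nanmean(z0[z0[...,2]>.01],0))*1e3).round(1))
cv2.imwrite('pics/c6.png',p[100:420,180:560,::-1])
```

```text
t 14.50 theta 89.8 off 69.7mm yaw(N) -0.0 n 1892  axis range face -15.8..127.7 all top 136.4 lat -0.7 | F [ 0.8  0.6 -0.1] q2q3q5 [-0.51  2.36  0.7 ] err [-0.6  2.1 -0.8]
[ 0.42888913 -0.03296832  0.27844082] [ 2.1 -0.5  3.7] [-0.006  0.033  0.007  0.026 -0.115 -0.04 ]
pot [[-192.5, 86.6, -35.6], [-65.6, 91.5, -2.0], [13.5, 347.4, 34.0]]
mister img diff 2.9 centroid shift mm [0.  0.1 0.1]
tub img diff 2.6 centroid shift mm [-0.1 -0.1  0. ]
tweez img diff 6.8 centroid shift mm [ 0.8  0.1 -0.1]
scoop img diff 3.3 centroid shift mm [-0.3 -0.   0.2]
```

View pics/c6.png

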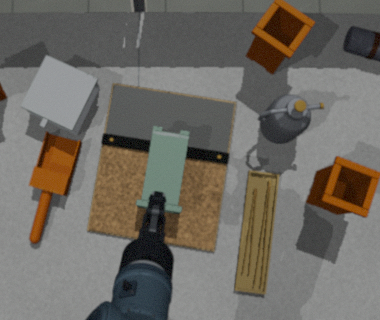

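Request:
{"fn": "arm_command", "kwargs": {"series": [[0,0,0,0,0,0,0.054],[0,0,0,0,0,0,0.054],[0,0,0,0,0,0,0.054],[0,0,0,0,0,0,0.054],[0,0,0,0,0,0,0.054]]}}

```text
time_s: 15.1
eef_pos: [0.427, -0.0332, 0.2738]
eef_rot: [0.237, 0.722, 0.618, 0.204]
wrist_force: [-0.4, 0.1, 0.8]
opening: 0.633
```

Run:
```python
from pl import *
est(90,'g1'); p,w=cloud('g1'); hsv=cv2.cvtColor(p,cv2.COLOR_RGB2HSV)
m=(hsv[...,0]>40)&(hsv[...,0]<95)&(hsv[...,1]>30)&(abs(w[...,2]-.091)<.004)
q=w[m]-PIV; a=np.c_[q@U,q@V]*1e3; a=a[(abs(a[:,1])<60)&(a[:,0]>-110)&(a[:,0]<30)]
b=np.arange(-95,5,10); e=np.array([[c,*np.percentile(a[abs(a[:,0]-c)<5,1],[2,98])] for c in b])
y=[np.degrees(np.arctan(np.polyfit(e[:,0],e[:,i],1)[0])) for i in(1,2)]; print('axis yaw to board, both edges',np.round(y,1),'width',np.ptp(e[:,1:],1).mean().round(1))
o=ctrl.get_obs(); print(o['wrist_force'].round(1),abs(o['dq']).max())
if max(map(abs,y))<5: print(ctrl.hand_in())
```

```text
t 15.10 theta 89.8 off 69.8mm yaw(N) -0.2 n 1888  axis range face -15.9..128.0 all top 135.9 lat -0.7 | F [-0.4  0.1  0.8] q2q3q5 [-0.51  2.36  0.7 ] err [-0.9  1.1 -1.5]
axis yaw to board, both edges [ 1.3 -0.7] width 65.8
[ 0.6 -0.1  1. ] 0.006015689227796602
the job is handed in; nothing more can be done
None
```

I laid the celadon pot down on its strip side, mouth over the cork, and handed the job in at about 15 s. The outer fingertip pushed it over the strip. Past its balance point the inner fingertip held it back and eased it down at roughly 12–15°/s on average, without closing on the pot or lifting it.

**Last checks before hand-in:**
- **Lying flat:** the pot's tilt was 89.8° and it was still over the last readings. Its upper wall was about 91 mm above the table, which fits the lip resting on the cork and the wall on the strip.
- **Square to the strip:** the axis was within about 1.3°. The two edges read +1.3° and -0.7°.
- **Foot:** the bottom edge was about 16 mm behind the strip's back face. The pot slid about 7 mm in all, mostly around 45–62° of tilt. I flattened the tool angle there to stop it.
- **Forces:** the wrist force stayed within about 4 N throughout.
- **Robot clear:** the gripper was well above the pot, and the arm was at rest.
- **Other things:** the mister, tub, scoop and tweezers tray moved less than 1 mm.

No check failed. The only disagreement was the pot's width, which came out at 66 mm instead of 70 mm because I trimmed the edges when measuring.

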